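Present the ball tray to the reader

TASK

A small reagent bottle was left standing on the flat contactless reader: first lift it off and stand it upright on the bare worktop, well clear of the reader. Then pick up the ball tray and hold it level in the air, centred over the reader about 80 mm above its top, without the loose steel ball ever leaving its pocket. Leave the petri dish, the black stopper and the timer where they are, and finish while still holding the tray there, steady: do not put it down.

Things in the scene. Friction and masses are not known exactly. Their poses are not given: they have to be found in the camera images.
- bottle: small amber glass reagent bottle with a screw cap, about 0.2 kg; round body 44 mm across up to about 75 mm high, shoulder above it, cap 24 mm across from 87 to 104 mm; origin at the centre of its underside, z up. At the start it stands roughly in the middle of the reader.
- reader: flat grey plastic reader fixed to the worktop, 110 x 110 mm, 18 mm high, with a thin dark ring on top; origin at the centre of its underside, z up.
- reader_top (a point): centre of the reader's top face, 18 mm above the worktop.
- tray: bright aluminium tray, a plate 150 mm (its x) by 70 mm (its y) by 12 mm thick, about 0.25 kg, lying on the worktop; origin at the centre of its underside, z up. Two round pockets 34 mm across and only 3 mm deep are milled in its top, 45 mm from the centre along its +x and -x. A black blade handle stands on its centre.
- handle_top (a point): middle of the top edge of the tray's upright blade handle, 93 mm above the tray's underside; axes as the tray's. The blade is 14 mm thick along the tray's x and 50 mm wide along its y; pinch it across its 14 mm.
- pocket (a point): centre of the floor of the pocket that holds the ball: 45 mm along the tray's +x, 9 mm above its underside.
- ball_center (a point): centre of the loose steel ball, 30 mm in diameter, about 0.11 kg, which lies in the +x pocket with a few mm of play; its top is 39 mm above the tray's underside. It rolls out over the rim if the tray tips by about 30 degrees, or less if jerked.
- petri_dish: petri dish, 60 mm across, 14 mm high, on the worktop; origin at the centre of its underside. Leave alone.
- stopper: black tapered rubber stopper, 25 mm across and 25 mm high; origin at the centre of its underside. Leave alone.
- timer: round kitchen timer, 66 mm across, 34 mm high, on the strip of worktop (95 mm deep) in front of the sink; origin at the centre of its underside. Leave alone. The strip is bare for at least 200 mm to its right (-y).
There are look-alikes about, which are no part of the job. Leave any green look-alike of the tray alone.

How it is judged:
On the way, in this order (a step that is already met when the one before it is completed fails the run):
1. the bottle stands upright on the worktop, let go, its centre at least 100 mm from the reader's centre, while the tray is still down on the worktop (horizontal distance between bottle and reader above 0.1 m and height (world z) of bottle between -0.006 and 0.006 m and angle between bottle's own z axis and vertical below 0.1 rad and linear speed of bottle below 0.03 m/s and contact force between the fingers and bottle below 0.1 N and height (world z) of tray below 0.01 m), for 0.2 s.
2. the tray is lifted clear of the worktop by the fingers, ball in its pocket (height (world z) of tray above 0.025 m and contact force between the fingers and tray above 1 N and distance between ball_center and pocket below 0.023 m), for 0.2 s.
At the end, for the whole second after the job is handed in: Fingers hold the tray still: centre within 30 mm of the reader's centre, underside 40-130 mm above its top, tilt under 0.12 rad, touching neither reader nor bottle; ball centre within 23 mm of the pocket floor centre; bottle upright on the worktop over 100 mm from the reader's centre (horizontal distance between tray and reader below 0.03 m and height (world z) of tray between 0.058 and 0.148 m and angle between tray's own z axis and vertical below 0.12 rad and linear speed of each of tray, bottle below 0.03 m/s and angular speed of tray below 0.2 rad/s and contact force between the fingers and tray above 1 N and contact force between tray and reader below 0.1 N and contact force between tray and bottle below 0.1 N and distance between ball_center and pocket below 0.023 m and horizontal distance between bottle and reader above 0.1 m and height (world z) of bottle between -0.006 and 0.006 m and angle between bottle's own z axis and vertical below 0.1 rad); the arm keeps its last pose, push and grip.
It fails at once if the ball leaves its pocket (distance between ball_center and pocket above 0.026 m).
It fails at once if the bottle is tipped over (angle between bottle's own z axis and vertical above 0.7 rad).
It fails at once if the petri dish, stopper or timer is moved by more than 25 mm (distance of any of petri_dish, stopper, timer from where it was at the start of the episode above 0.025 m).
It also fails if it takes over 64 s, if anything falls off the work surface, if the arm or the gripper's body presses on something with over 40 N, if the wrist force passes 120 N, or if a joint passes its speed limit or range.

ROBOT

A 6-joint arm with a two-finger parallel gripper is mounted at the origin on a cart in front of the work surface, level with it; the furniture and walls round the work are solid. World frame = base frame: x ahead of the robot, y to its left, z up, the work surface at z = 0. Lengths are in m, angles in rad, forces in N, time in s.
With the tool pointing down it reaches from about 0.25 to 0.775 m from the base axis. Payload 8.9 kg.
Tool frame: the origin (TCP) lies midway between the tips of the shut fingers; the grasp point (between the pads) lies 19 mm behind it; z points along the fingers, y is the line along which they close (so a half turn about z gives the same grasp; the last joint's range is limited). The gripper opens to 85 mm and grips with 20 to 120 N. Pads are 22 mm wide; open, the fingers measure 114 mm over their backs; the gripper's body (76 mm by 85 mm) begins 54 mm behind the grasp point. The pads swing forward as they close: fully open they stand 13 mm farther back than shut.
Start: joints at [1.16, 0.291, -0.153, 1.127, 0, 1.431], TCP at [0.141, 0.506, 0.231] pointing down, gripper open.
Joint ranges: [-2.52, 2.52], [-0.91, 1.74], [-1.3, 1.37], [-1.96, 2.02], [-1.52, 1.47], [-3.14, 3.14]. Speed limits (rad/s): [2.22, 2.22, 2.79, 3.14, 3.14, 3.14].

INTERFACE

Orientations are given as a 3x3 rotation matrix whose columns are the frame's x, y, z axes.
In Python, from station import observe, cams, ticket gives the robot as it stands.
- The arm moves only by the tool play_rows, never from a script. Its argument "plan" is one flat list of numbers, 5 for each row, row after row: the opening, from -1 (shut) to 1 (fully open), so that 0 is half open, then the shift along the tool's x, y, z scaled (see below), then the turn about the tool's z scaled (see below). In form: [fingers, x, y, z, turn, fingers, x, y, z, turn, ...]. A call has 1 to 20 rows; each row is the pose to reach, as a shift and turn from the pose commanded when the call began, along the tool's axes at that moment; what a row does not reach only later rows make up. The controller multiplies each number of a shift by 0.6 m and each number of a turn by 1.5 rad. A row lasts 1/8 s, in which the tool goes at most 62.5 mm and 10.7 degrees, less where a joint would pass 70% of its speed; a pose out of reach is approached as far as the arm can. A call with a number of a shift or a turn outside -1 to 1 is refused whole. A call with a gripper value outside its range is refused whole. The fingers move at their own pace and stop on an object; "squeeze" is the grip in N (left out, the last holds). Time passes only in rows, so rows that repeat a pose let the fingers close. It gives the time, the measured TCP pose, the force, the opening and the grip force at its end, in the units of the state.
- observe(): the state, without advancing time (a new reading comes with each control period).
- cams.snapshot(name): name is "scene" or "top"; returns (picture, depth): 400x640x3 uint8, red, green, blue; 400x640 float32, m along the optical axis (not along the pixel's ray), 0 where there is no reading.
- cams.camera_model(name): a dict with "fovy" (degrees; the focal length in pixels is half the picture's height over the tangent of half this angle, whatever the lens; pixels are square), "cx", "cy" (the principal point, pixels), "position" and "attitude" of the camera in the world. Camera axes: x right, y up, looking along -z (the intrinsics and any distortion apply to the point x, -y, -z); pixel columns grow to the right and rows downward; lengths in m; the calibration is good to about 2 mm. A picture is of the moment at which its call begins. camera_model takes no time and is no camera call.
- ticket.sign_off(): hands the job in; it is judged then, once.
The state is a dict: "time_s": time; "joints": joint angles; "joint_velocities": joint speeds; "joint_efforts": joint torques, N m; "eef_pos": TCP position; "tcp_rot": TCP orientation; "contact_force": force on the tool from outside, world axes, zero at the start; "ft_torque": the same for the moment, N m; "grip_width": finger opening in m; "gripper_force": force on a finger pad.
Only numpy, scipy, OpenCV 4.12 (cv2) and the standard library are available. Lean on these libraries where they do the work, as an engineer would, in place of code of your own. Each camera call takes 0.05 s, during which the arm holds its last target. There are 200 camera calls.

## Working session

There is one attempt and no reset: what is moved stays moved. The work goes in short steps, Python scripts to look and compute and a tool call to move; the robot and the scene stay as the last step left them, time stands still between calls to the robot, and variables do not carry over. Pictures are saved under pics/ and viewed, at most 10 in all, crops included, and the job is handed in when it is done.

Besides the shell and the picture viewer there is one more tool, called after "Call:" by a JSON object that holds its "name" and its "arguments", one argument or row to a line. play_rows: Moves the arm, as the interface text tells. Shifts and turns lie within -1 to 1; 1 stands for 0.6 m of shift or 1.5 rad of turn. Its arguments: {"type":"object","properties":{"plan":{"type":"array"},"squeeze":{"type":"number"}},"required":["plan"]}

```bash
mkdir -p pics; python3 - <<'E'
from station import observe,cams
import cv2,numpy as np
print(observe())
for n in("scene","top"):
    p,d=cams.snapshot(n); cv2.imwrite(f"pics/{n}0.png",p[:,:,::-1]); np.savez(f"{n}0.npz",p=p,d=d); print(n,cams.camera_model(n))
E
```

```text
{'time_s': 0.0, 'joints': array([ 1.15970492e+00,  2.91290013e-01, -1.54136481e-01,  1.12670086e+00,
        4.43537926e-06,  1.43150183e+00]), 'joint_velocities': array([ 0.00239206, -0.000309  ,  0.00012291, -0.00070698, -0.00017221,
       -0.00075785]), 'joint_efforts': array([ 5.69568383e-04, -5.37137961e+01,  3.31375158e+01,  1.55934884e-02,
       -1.66225650e-04, -2.36977030e-05]), 'eef_pos': array([0.14075536, 0.50531712, 0.23072346]), 'tcp_rot': array([[-9.63289997e-01,  2.68462465e-01, -5.35956803e-04],
       [ 2.68462933e-01,  9.63289245e-01, -1.21835853e-03],
       [ 1.89197890e-04, -1.31751712e-03, -9.99999114e-01]]), 'contact_force': array([0.57004961, 0.5142794 , 0.35638491]), 'ft_torque': array([ 0.04491092, -0.00365155,  0.01177156]), 'gripper_force': 0.0, 'grip_width': 0.08530528990878572}
scene {'fovy': 51.13258992613267, 'cx': 317.6836329804192, 'cy': 198.8146883744074, 'position': array([ 0.0512256 , -0.84064189,  0.59585528]), 'attitude': array([[ 0.79147569,  0.30467208, -0.52985013],
       [-0.61112482,  0.3808316 , -0.6938975 ],
       [-0.00962752,  0.87300757,  0.48761163]])}
top {'fovy': 56.44032112232742, 'cx': 319.80911430916655, 'cy': 203.87553282602315, 'position': array([ 0.47186674, -0.13377527,  1.20661941]), 'attitude': array([[ 0.01884887,  0.99640024, -0.08265162],
       [-0.99963519,  0.01718144, -0.02083931],
       [-0.01934422,  0.08301426,  0.99636059]])}
```

View pics/scene0.png

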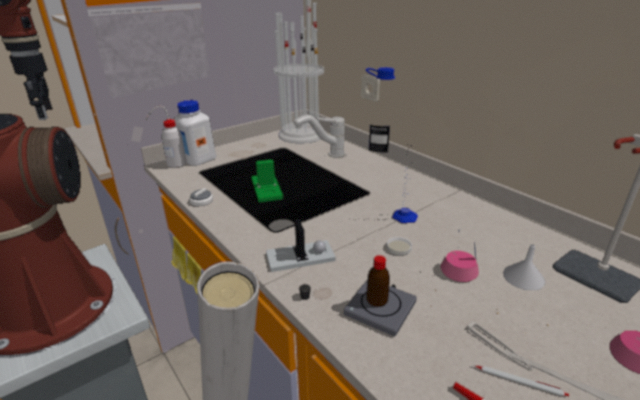

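View pics/top0.png

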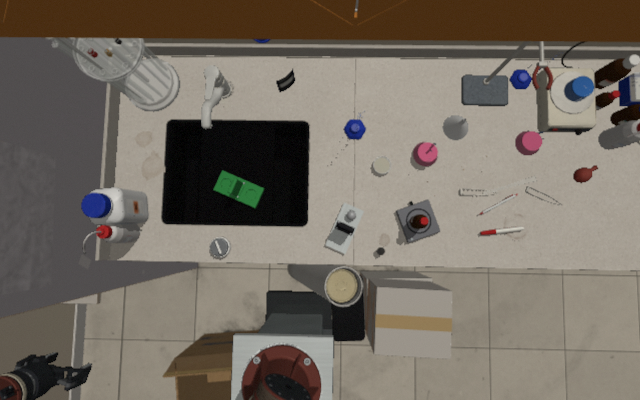

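The scene view shows the bottle on the reader near (378,285), the tray near (300,255) with the ball at (320,245), the stopper at (305,292) and the dish at (399,247). In the top view the reader is at (418,221), the tray at (344,229) with the ball at (349,215), and the stopper at (380,251). Next I measure by ray casting, with depth as a check.

```bash
cat >h.py <<'E'
import numpy as np,cv2
from station import cams,observe
def ray(n,u,v):
    m=cams.camera_model(n); f=200/np.tan(np.radians(m['fovy']/2))
    d=np.array([(u-m['cx'])/f,-(v-m['cy'])/f,-1.]); return m['position'],m['attitude']@d
def onz(n,u,v,z):
    o,d=ray(n,u,v); return o+d*(z-o[2])/d[2]
def cloud(n,dep):
    m=cams.camera_model(n); f=200/np.tan(np.radians(m['fovy']/2))
    v,u=np.mgrid[:400,:640]; d=np.stack([(u-m['cx'])/f,-(v-m['cy'])/f,-np.ones(u.shape)],-1)*dep[...,None]
    return d@m['attitude'].T+m['position']
E
python3 - <<'E'
from h import *
for n in("scene","top"):
    z=np.load(n+"0.npz"); p,d=z['p'],z['d']; c=cloud(n,d)
    if n=="top":
        for nm,(u,v) in dict(bin=(343,287),box=(413,315),timer=(220,247),dish=(381,167),stopper=(380,251),ball=(349,215),handle=(344,228),beam=(450,25),cap=(421,221),funnel=(456,125),pink=(427,152),ctr=(300,245),ctr2=(500,250)).items(): print(nm,c[v,u].round(3))
        cv2.imwrite("pics/tcrop.png",cv2.resize(p[190:270,310:450,::-1],None,fx=5,fy=5,interpolation=cv2.INTER_CUBIC))
    else:
        for nm,(u,v) in dict(bin=(228,285),cap=(379,262),reader=(390,318),handle=(299,228),stopper=(305,290)).items(): print(nm,c[v,u].round(3))
        cv2.imwrite("pics/scrop.png",cv2.resize(p[210:340,250:430,::-1],None,fx=4,fy=4,interpolation=cv2.INTER_CUBIC))
E
```

```text
bin [ 0.321 -0.164 -0.007]
cap [ 0.509 -0.423  0.122]
reader [ 0.505 -0.466  0.018]
handle [ 0.485 -0.204  0.094]
stopper [ 0.421 -0.312  0.026]
bin [ 0.305 -0.188 -0.015]
box [ 0.179 -0.461 -0.225]
timer [0.427 0.204 0.025]
dish [ 0.694 -0.304  0.014]
stopper [ 0.425 -0.301  0.022]
ball [ 0.535 -0.202  0.037]
handle [ 0.493 -0.184  0.09 ]
beam [ 0.743 -0.287  0.746]
cap [ 0.517 -0.406  0.116]
funnel [ 0.828 -0.538  0.038]
pink [ 0.741 -0.447  0.031]
ctr [ 0.438 -0.047 -0.001]
ctr2 [ 0.434 -0.686 -0.001]
```

View pics/tcrop.png

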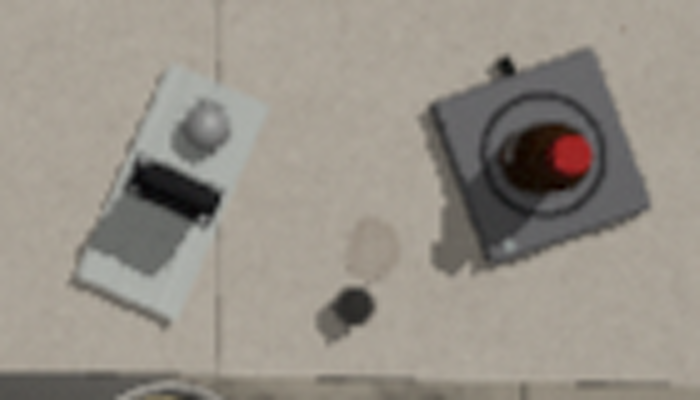

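View pics/scrop.png

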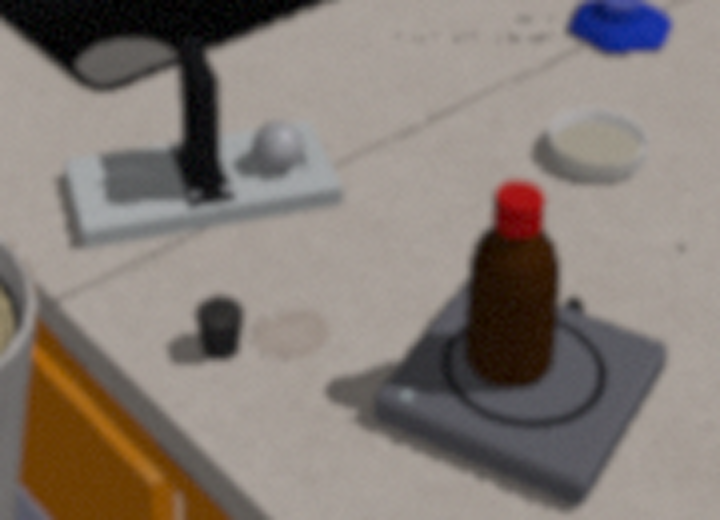

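The top crop shows the reader's top corners, the red cap at (572,155), the tray's corners, the ball at (203,132), and the black handle top around (178,190). The scene crop confirms the layout, with a clear region between the stopper, tray and reader. Now the poses.

```bash
python3 - <<'E'
from h import *
P=lambda x,y,z:onz("top",(x+.5)/5-.5+310,(y+.5)/5-.5+190,z)
R=np.array([P(x,y,.018) for x,y in[(433,105),(590,48),(648,207),(490,265)]])[:,:2]
print("reader",R.mean(0),[np.linalg.norm(R[i]-R[i-1]).round(3) for i in range(4)],np.degrees(np.arctan2(*(R[1]-R[0])[::-1])))
T=np.array([P(x,y,.012) for x,y in[(172,65),(268,103),(168,322),(75,280)]])[:,:2]
print("tray",T.mean(0),[np.linalg.norm(T[i]-T[i-1]).round(3) for i in range(4)],"axis",(T[0]+T[1]-T[2]-T[3])/2)
print("ball",P(203,132,.024))
for n in("scene","top"):
    z=np.load(n+"0.npz"); p=z['p'].astype(int); c=cloud(n,z['d'])
    red=(p[...,0]>120)&(p[...,1]<60)&(c[...,2]>.08)&(c[...,2]<.16)&(abs(c[...,1]+.41)<.08)
    q=np.argwhere(red).mean(0); print(n,"cap",onz(n,q[1],q[0],.122 if n=="top" else .113),red.sum(), np.median(c[red],0))
    h=(p.max(-1)<60)&(c[...,2]>.082)&(c[...,2]<.105)&(abs(c[...,1]+.19)<.06)&(abs(c[...,0]-.49)<.06)
    q=np.argwhere(h); print(n,"handle",onz(n,q[:,1].mean(),q[:,0].mean(),.093),h.sum(),c[h].mean(0))
    if n=="top":
        r=cv2.minAreaRect(q[:,::-1].astype(np.float32)); print(r, [onz(n,*b,.093)[:2].round(3) for b in cv2.boxPoints(r)])
s=np.load("top0.npz");c=cloud("top",s['d'])
print(onz("top",380.4,250.5,.025))
E
```

```text
reader [ 0.52198799 -0.42032864] [np.float64(0.107), np.float64(0.107), np.float64(0.107), np.float64(0.107)] -69.03785399242618
tray [ 0.49492896 -0.18685851] [np.float64(0.151), np.float64(0.066), np.float64(0.154), np.float64(0.065)] axis [ 0.13958459 -0.06101076]
ball [ 0.5330553  -0.20614793  0.024     ]
scene cap [ 0.52356034 -0.41242021  0.113     ] 74 [ 0.51548614 -0.41969321  0.12235884]
scene handle [ 0.48847175 -0.19661896  0.093     ] 99 [ 0.49003877 -0.19422795  0.09128993]
top cap [ 0.51973056 -0.4137297   0.122     ] 42 [ 0.52008261 -0.41405326  0.12032188]
top handle [ 0.49669862 -0.18729012  0.093     ] 74 [ 0.49673192 -0.18734175  0.0917293 ]
((345.1082458496094, 226.88145446777344), (16.144004821777344, 4.569057941436768), 23.96249008178711) [array([ 0.5  , -0.162]), array([ 0.512, -0.168]), array([ 0.494, -0.212]), array([ 0.481, -0.207])]
[ 0.42630711 -0.30206407  0.025     ]
```

Call:
{"name": "play_rows", "arguments": {
  "plan": [1, -0.5, -0.65, 0, 1.0, 1, -0.5, -0.65, 0, 1.0, 1, -0.5, -0.65, 0, 1.0, 1, -0.5, -0.65, 0, 1.0, 1, -0.5, -0.65, 0, 1.0, 1, -0.5, -0.65, 0, 1.0, 1, -0.5, -0.65, 0, 1.0, 1, -0.5, -0.65, 0, 1.0, 1, -0.5, -0.65, 0, 1.0, 1, -0.5, -0.65, 0, 1.0, 1, -0.5, -0.65, 0, 1.0, 1, -0.5, -0.65, 0, 1.0],
  "squeeze": 40
}}

```text
time_s: 1.6
eef_pos: [0.3249, 0.0505, 0.2313]
tcp_rot: [[0.197, 0.98, -0.0], [0.98, -0.197, 0.0], [0.0, -0.0, -1.0]]
contact_force: [0.8, 0.3, 0.2]
grip_width: 0.0854
gripper_force: 0.0
```

```bash
cat >>h.py <<'E'
def go(p,yaw=-.412):
    s=observe(); R=s['tcp_rot']; d=R.T@(np.array(p)-s['eef_pos'])/.6
    y=np.arctan2(R[1,1],R[0,1]); t=-(yaw-y); t=(t+np.pi/2)%np.pi-np.pi/2
    print(s['eef_pos'].round(4),"yaw",y.round(3),"j",s['joints'].round(2),"shift",d.round(4),"turn",(t/1.5).round(3),'t',s['time_s'],'w',s['grip_width'],s['gripper_force'],s['contact_force'].round(1))
E
python3 -c "from h import*;go([.520,-.413,.215])"
```

```text
[0.3249 0.0505 0.2313] yaw -0.198 j [-0.07 -0.09 -0.59  1.07  0.    1.7 ] shift [-0.6936  0.4707  0.0271] turn 0.143 t 1.6 w 0.08539563130865552 0.0 [0.8 0.3 0.2]
```

Call:
{"name": "play_rows", "arguments": {
  "plan": [1, -0.694, 0.471, 0.027, 0.143, 1, -0.694, 0.471, 0.027, 0.143, 1, -0.694, 0.471, 0.027, 0.143, 1, -0.694, 0.471, 0.027, 0.143, 1, -0.694, 0.471, 0.027, 0.143, 1, -0.694, 0.471, 0.027, 0.143, 1, -0.694, 0.471, 0.027, 0.143, 1, -0.694, 0.471, 0.027, 0.143, 1, -0.694, 0.471, 0.027, 0.143, 1, -0.694, 0.471, 0.027, 0.143, 1, -0.694, 0.471, 0.027, 0.143]
}}

```text
time_s: 2.98
eef_pos: [0.5192, -0.4132, 0.2156]
tcp_rot: [[0.402, 0.916, 0.0], [0.916, -0.402, 0.0], [0.0, -0.0, -1.0]]
contact_force: [-0.2, 0.0, 0.7]
grip_width: 0.085
gripper_force: 0.0
```

```bash
python3 -c "
from h import*;go([.520,-.413,.058])
p,d=cams.snapshot('scene');cv2.imwrite('pics/s1.png',p[:,:,::-1])"
```

```text
[ 0.5192 -0.4132  0.2156] yaw -0.414 j [-0.78  0.57  0.24  1.24  0.    1.2 ] shift [0.0009 0.0011 0.2627] turn -0.001 t 2.975 w 0.08503607588688654 0.0 [-0.2  0.   0.7]
```

View pics/s1.png

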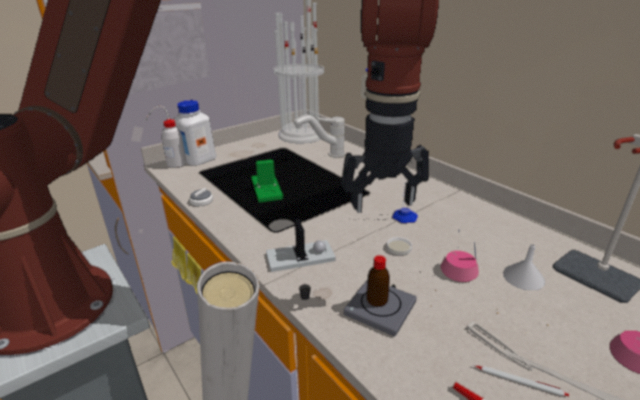

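The bottle is at (379,285) and the open fingers straddle (385,205), straight above it. I'll descend, close, and check the grip before lifting.

Call:
{"name": "play_rows", "arguments": {
  "plan": [1, 0.001, 0.001, 0.06, 0, 1, 0.001, 0.001, 0.13, 0, 1, 0.001, 0.001, 0.19, 0, 1, 0.001, 0.001, 0.23, 0, 1, 0.001, 0.001, 0.255, 0, 1, 0.001, 0.001, 0.262, 0, 1, 0.001, 0.001, 0.262, 0, -1, 0.001, 0.001, 0.262, 0, -1, 0.001, 0.001, 0.262, 0, -1, 0.001, 0.001, 0.262, 0, -1, 0.001, 0.001, 0.262, 0, -1, 0.001, 0.001, 0.262, 0, -1, 0.001, 0.001, 0.262, 0, -1, 0.001, 0.001, 0.262, 0, -1, 0.001, 0.001, 0.262, 0],
  "squeeze": 40
}}

```text
time_s: 4.9
eef_pos: [0.5199, -0.4149, 0.0587]
tcp_rot: [[0.404, 0.915, 0.0], [0.915, -0.404, -0.001], [-0.0, 0.001, -1.0]]
contact_force: [-1.5, 0.1, 5.4]
grip_width: 0.0412
gripper_force: 40.0
```

```bash
python3 -c "from h import*;go([.44,-.56,.14])"
```

```text
[ 0.5199 -0.4149  0.0587] yaw -0.416 j [-0.78  0.68  0.01  0.9  -0.    1.2 ] shift [-0.2751 -0.0241 -0.1354] turn -0.002 t 4.9 w 0.04117409333641608 40.03237192053348 [-1.5  0.1  5.4]
```

Call:
{"name": "play_rows", "arguments": {
  "plan": [-1, 0, 0, -0.02, 0, -1, 0, 0, -0.05, 0, -1, 0, 0, -0.09, 0, -1, 0, 0, -0.12, 0, -1, 0, 0, -0.135, 0, -1, -0.03, -0.003, -0.135, 0, -1, -0.07, -0.006, -0.135, 0, -1, -0.11, -0.01, -0.135, 0, -1, -0.15, -0.014, -0.135, 0, -1, -0.19, -0.017, -0.135, 0, -1, -0.23, -0.021, -0.135, 0, -1, -0.26, -0.024, -0.135, 0, -1, -0.275, -0.024, -0.135, 0, -1, -0.275, -0.024, -0.135, 0, -1, -0.275, -0.024, -0.135, 0]
}}

```text
time_s: 6.78
eef_pos: [0.4405, -0.5591, 0.1389]
tcp_rot: [[0.403, 0.915, 0.0], [0.915, -0.403, 0.0], [0.0, -0.0, -1.0]]
contact_force: [0.8, -0.3, -0.7]
grip_width: 0.0412
gripper_force: 40.9
```

```bash
python3 -c "
from h import*;go([.44,-.56,.0405])
p,d=cams.snapshot('scene');cv2.imwrite('pics/s2.png',p[:,:,::-1])"
```

```text
[ 0.4405 -0.5591  0.1389] yaw -0.415 j [-1.01  0.71  0.29  1.15  0.    0.98] shift [-1.70e-03 -1.00e-04  1.64e-01] turn -0.002 t 6.775 w 0.0411657205126987 40.87075598537922 [ 0.8 -0.3 -0.7]
```

View pics/s2.png

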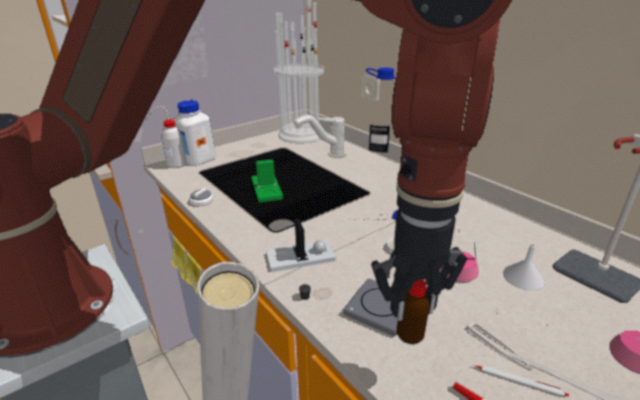

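The bottle hangs upright in the fingers at (412,315), over bare worktop clear of the reader. Lower it slowly.

Call:
{"name": "play_rows", "arguments": {
  "plan": [-1, -0.001, 0, 0.03, 0, -1, -0.001, 0, 0.07, 0, -1, -0.001, 0, 0.1, 0, -1, -0.001, 0, 0.125, 0, -1, -0.001, 0, 0.14, 0, -1, -0.001, 0, 0.15, 0, -1, -0.001, 0, 0.156, 0, -1, -0.001, 0, 0.16, 0, -1, -0.001, 0, 0.162, 0, -1, -0.001, 0, 0.163, 0, -1, -0.001, 0, 0.163, 0, -1, -0.001, 0, 0.163, 0]
}}

```text
time_s: 8.32
eef_pos: [0.4398, -0.5604, 0.0413]
tcp_rot: [[0.404, 0.915, 0.0], [0.915, -0.404, -0.0], [-0.0, 0.0, -1.0]]
contact_force: [0.3, 0.0, -1.7]
grip_width: 0.0411
gripper_force: 40.9
```

```bash
python3 -c "from h import*;go([.44,-.56,.0405])"
```

```text
[ 0.4398 -0.5604  0.0413] yaw -0.416 j [-1.01  0.78  0.17  0.95 -0.    0.98] shift [0.0007 0.     0.0013] turn -0.002 t 8.325 w 0.04108190632729961 40.86098162457347 [ 0.3  0.  -1.7]
```

Call:
{"name": "play_rows", "arguments": {
  "plan": [-1, 0, 0, 0.0015, 0, -1, 0, 0, 0.0015, 0, -1, 0, 0, 0.0015, 0]
}}

```text
time_s: 8.7
eef_pos: [0.4398, -0.5605, 0.0407]
tcp_rot: [[0.404, 0.915, 0.0], [0.915, -0.404, -0.001], [-0.0, 0.0, -1.0]]
contact_force: [-1.3, 0.1, 6.1]
grip_width: 0.041
gripper_force: 41.4
```

Contact with the worktop. Release and rise.

Call:
{"name": "play_rows", "arguments": {
  "plan": [0.1, 0, 0, 0, 0, 0.3, 0, 0, 0, 0, 0.6, 0, 0, 0, 0, 1, 0, 0, 0, 0, 1, 0, 0, 0, 0, 1, 0, 0, 0, 0, 1, 0, 0, -0.03, 0, 1, 0, 0, -0.08, 0, 1, 0, 0, -0.14, 0, 1, 0, 0, -0.2, 0, 1, 0, 0, -0.26, 0, 1, 0, 0, -0.3, 0, 1, 0, 0, -0.3, 0]
}}

```text
time_s: 10.32
eef_pos: [0.4405, -0.5614, 0.2238]
tcp_rot: [[0.404, 0.915, 0.003], [0.915, -0.404, -0.004], [-0.003, 0.004, -1.0]]
contact_force: [0.9, 0.1, -0.5]
grip_width: 0.0856
gripper_force: 0.0
```

```bash
python3 -c "from h import*;go([.496,-.188,.2])"
```

```text
[ 0.4405 -0.5614  0.2238] yaw -0.415 j [-1.01  0.67  0.45  1.34  0.    0.98] shift [ 0.6068 -0.1667  0.0371] turn -0.002 t 10.325 w 0.0855763266089367 0.0 [ 0.9  0.1 -0.5]
```

Call:
{"name": "play_rows", "arguments": {
  "plan": [1, 0.607, -0.167, 0.037, 0, 1, 0.607, -0.167, 0.037, 0, 1, 0.607, -0.167, 0.037, 0, 1, 0.607, -0.167, 0.037, 0, 1, 0.607, -0.167, 0.037, 0, 1, 0.607, -0.167, 0.037, 0, 1, 0.607, -0.167, 0.037, 0, 1, 0.607, -0.167, 0.037, 0, 1, 0.607, -0.167, 0.037, 0, 1, 0.607, -0.167, 0.037, 0]
}}

```text
time_s: 11.58
eef_pos: [0.4949, -0.1878, 0.1979]
tcp_rot: [[0.405, 0.914, -0.0], [0.914, -0.405, -0.0], [-0.0, -0.0, -1.0]]
contact_force: [0.6, -0.5, 0.2]
grip_width: 0.0855
gripper_force: 0.0
```

```bash
python3 - <<'E'
from h import*
go([.496,-.188,.055])
p,d=cams.snapshot('scene')
# bottle check
c=cloud('scene',d);q=p.astype(int)
red=(q[...,0]>120)&(q[...,1]<60)&(c[...,2]>.06)&(c[...,2]<.16)&(abs(c[...,1]+.56)<.08)
u=np.argwhere(red).mean(0);print("bottle",onz('scene',u[1],u[0],.095),red.sum(),np.median(c[red],0))
cv2.imwrite('pics/s3.png',cv2.resize(p[130:380,220:500,::-1],None,fx=2.2,fy=2.2,interpolation=cv2.INTER_CUBIC))
E
```

```text
[ 0.4949 -0.1878  0.1979] yaw -0.417 j [-0.5   0.32 -0.2   1.05 -0.    1.49] shift [0.0004 0.0018 0.2381] turn -0.003 t 11.575 w 0.08547234797349869 0.0 [ 0.6 -0.5  0.2]
bottle [ 0.44198048 -0.56051796  0.095     ] 134 [ 0.43526743 -0.56559345  0.10444269]
```

View pics/s3.png

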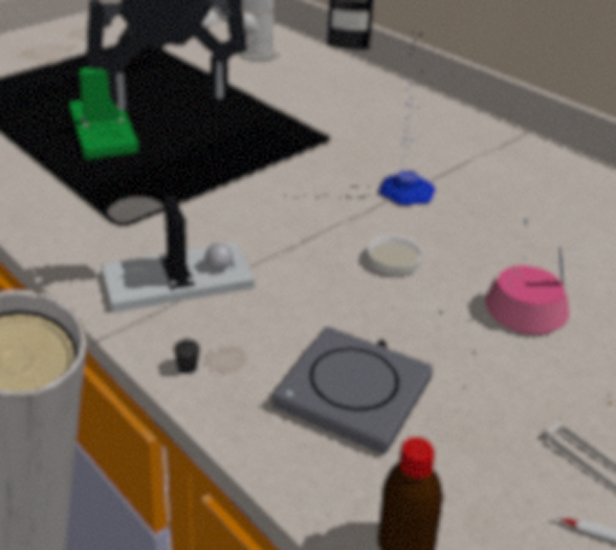

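The bottle stands at crop (410,500), upright. The fingertips at (120,105) and (220,95) straddle the handle top at (172,200). Descend and close gradually.

Call:
{"name": "play_rows", "arguments": {
  "plan": [1, 0, 0.001, 0.05, 0, 1, 0, 0.001, 0.11, 0, 1, 0, 0.001, 0.16, 0, 1, 0, 0.001, 0.2, 0, 1, 0, 0.001, 0.225, 0, 1, 0, 0.001, 0.237, 0, 1, 0, 0.001, 0.238, 0, 0.6, 0, 0.001, 0.238, 0, 0.2, 0, 0.001, 0.238, 0, -0.1, 0, 0.001, 0.238, 0, -0.3, 0, 0.001, 0.238, 0, -0.4, 0, 0.001, 0.238, 0, -0.5, 0, 0.001, 0.238, 0, -0.6, 0, 0.001, 0.238, 0, -0.7, 0, 0.001, 0.238, 0, -0.8, 0, 0.001, 0.238, 0, -1, 0, 0.001, 0.238, 0, -1, 0, 0.001, 0.238, 0, -1, 0, 0.001, 0.238, 0, -1, 0, 0.001, 0.238, 0],
  "squeeze": 60
}}

```text
time_s: 14.12
eef_pos: [0.4958, -0.187, 0.0553]
tcp_rot: [[0.404, 0.915, 0.0], [0.915, -0.404, -0.0], [0.0, 0.0, -1.0]]
contact_force: [1.7, -0.3, 3.5]
grip_width: 0.0132
gripper_force: 58.6
```

```bash
python3 - <<'E'
from h import*
go([.522,-.420,.155])
C=np.array([onz('scene',220+x/2.2,130+y/2.2,.018) for x,y in[(325,328),(432,366),(383,441),(272,396)]])
print(C.mean(0),C)
E
```

```text
[ 0.4958 -0.187   0.0553] yaw -0.415 j [-0.5   0.47 -0.4   0.71  0.    1.49] shift [-0.3378  0.1967 -0.1661] turn -0.002 t 14.125 w 0.013165615666846485 58.629546761512756 [ 1.7 -0.3  3.5]
[ 0.51949927 -0.42552873  0.018     ] [[ 0.54957822 -0.35855181  0.018     ]
 [ 0.58908373 -0.45674329  0.018     ]
 [ 0.48867788 -0.49110812  0.018     ]
 [ 0.45065727 -0.39571169  0.018     ]]
```

Gripped on the 13 mm blade. Lift gently, straight up.

Call:
{"name": "play_rows", "arguments": {
  "plan": [-1, 0, 0, -0.002, 0, -1, 0, 0, -0.006, 0, -1, 0, 0, -0.011, 0, -1, 0, 0, -0.018, 0, -1, 0, 0, -0.026, 0, -1, 0, 0, -0.036, 0, -1, 0, 0, -0.047, 0, -1, 0, 0, -0.059, 0, -1, 0, 0, -0.072, 0, -1, 0, 0, -0.085, 0, -1, 0, 0, -0.098, 0, -1, 0, 0, -0.111, 0, -1, 0, 0, -0.123, 0, -1, 0, 0, -0.134, 0, -1, 0, 0, -0.144, 0, -1, 0, 0, -0.152, 0, -1, 0, 0, -0.158, 0, -1, 0, 0, -0.162, 0, -1, 0, 0, -0.164, 0, -1, 0, 0, -0.164, 0]
}}

```text
time_s: 16.62
eef_pos: [0.4956, -0.1869, 0.1536]
tcp_rot: [[0.404, 0.915, -0.0], [0.915, -0.404, 0.0], [0.0, -0.0, -1.0]]
contact_force: [0.6, -0.2, -3.7]
grip_width: 0.013
gripper_force: 58.3
```

```bash
python3 - <<'E'
from h import*
go([.521,-.421,.153])
p,d=cams.snapshot('scene')
cv2.imwrite('pics/s4.png',cv2.resize(p[130:330,220:460,::-1],None,fx=3,fy=3,interpolation=cv2.INTER_CUBIC))
E
```

```text
[ 0.4956 -0.1869  0.1536] yaw -0.416 j [-0.5   0.36 -0.27  0.94  0.    1.49] shift [-0.3399  0.1962  0.0009] turn -0.002 t 16.625 w 0.012994305797575602 58.31210911273956 [ 0.6 -0.2 -3.7]
```

View pics/s4.png

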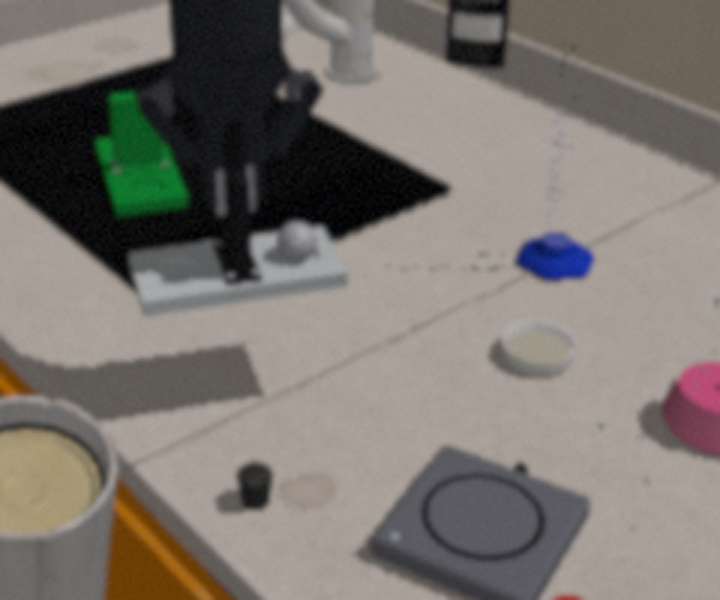

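The tray is lifted and level, with the ball at (297,240) in its pocket. The reader is at (482,520) and the stopper at (254,485), both untouched. Carry it over the reader with a smooth profile.

Call:
{"name": "play_rows", "arguments": {
  "plan": [-1, -0.002, 0.001, 0, 0, -1, -0.01, 0.005, 0, 0, -1, -0.021, 0.012, 0, 0, -1, -0.035, 0.02, 0, 0, -1, -0.053, 0.031, 0, 0, -1, -0.073, 0.042, 0, 0, -1, -0.096, 0.055, 0, 0, -1, -0.12, 0.069, 0, 0, -1, -0.145, 0.083, 0, 0, -1, -0.17, 0.098, 0, 0, -1, -0.195, 0.113, 0, 0, -1, -0.22, 0.127, 0, 0, -1, -0.244, 0.141, 0, 0, -1, -0.267, 0.154, 0, 0, -1, -0.287, 0.165, 0, 0, -1, -0.305, 0.176, 0, 0, -1, -0.319, 0.184, 0, 0, -1, -0.33, 0.191, 0, 0, -1, -0.338, 0.195, 0, 0, -1, -0.34, 0.196, 0, 0]
}}

```text
time_s: 19.18
eef_pos: [0.5209, -0.4212, 0.1535]
tcp_rot: [[0.404, 0.915, -0.0], [0.915, -0.404, 0.0], [0.0, -0.0, -1.0]]
contact_force: [0.2, 0.7, -3.5]
grip_width: 0.0135
gripper_force: 58.4
```

Call:
{"name": "play_rows", "arguments": {
  "plan": [-1, 0, 0, 0, 0, -1, 0, 0, 0, 0, -1, 0, 0, 0, 0, -1, 0, 0, 0, 0, -1, 0, 0, 0, 0, -1, 0, 0, 0, 0]
}}

```text
time_s: 19.92
eef_pos: [0.5209, -0.421, 0.1536]
tcp_rot: [[0.404, 0.915, 0.0], [0.915, -0.404, -0.0], [-0.0, 0.0, -1.0]]
contact_force: [0.4, -0.4, -4.1]
grip_width: 0.0132
gripper_force: 58.4
```

```bash
python3 - <<'E'
from h import*
go([.521,-.421,.153]); print(abs(observe()['joint_velocities']).max())
p,d=cams.snapshot('scene')
cv2.imwrite('pics/s5.png',cv2.resize(p[150:400,240:520,::-1],None,fx=2.2,fy=2.2,interpolation=cv2.INTER_CUBIC))
E
```

```text
[ 0.5209 -0.421   0.1536] yaw -0.416 j [-0.79  0.61  0.15  1.11 -0.    1.2 ] shift [0.0001 0.0001 0.0011] turn -0.002 t 19.925 w 0.013194242538868748 58.39868187904358 [ 0.4 -0.4 -4.1]
0.001904947916740462
```

View pics/s5.png

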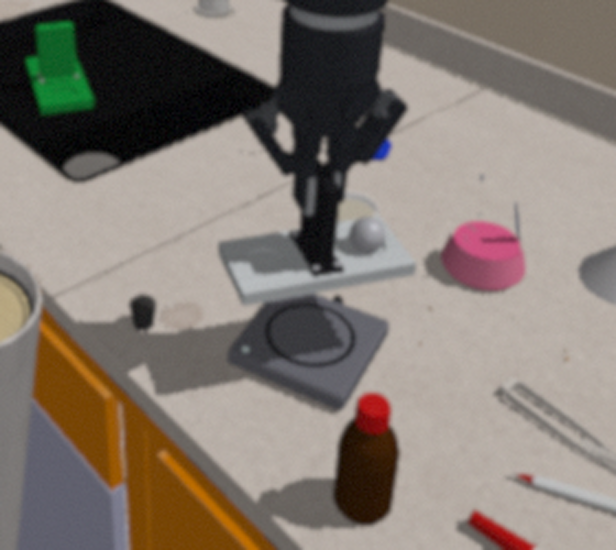

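The tray is level over the reader with the ball in its pocket at (367,235). The bottle stands upright at (367,460), well clear, and everything is steady.

```bash
python3 -c "from station import ticket;print(ticket.sign_off())"
```

```text
the job is handed in; nothing more can be done
None
```

I handed the job in at about 20 s of the 64 s allowed: the bottle stands upright on the worktop about 160 mm from the reader's centre, and the tray is held level and steady about 80 mm above the reader with the ball in its pocket; sign-off gave no verdict.

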